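# Bath pearls into the scoop

## Task

Slide the steel scoop between the dispenser's guide rails and under its head until the cup is fully home against the stop, standing flat on the counter below the outlet. Then pull the spring-loaded blue gate out by its knob until its black line is level with the red mark, so that all three bath pearls drop into the scoop, and keep it there: finish with the gripper still holding the gate at the mark. Leave the other things on the counter where they are.

Things in the scene. Friction and masses are not known exactly. Their poses are not given: they have to be found in the camera images.
- gate (a joint): Blue sliding gate of the dispenser: m pulled out along the dispenser's +y; 0 = closed, end stop 0.060. A return spring pulls it back in: 3 N at 0, 8.5 N at 0.045. At 0.045 the black line is level with the red mark and a hole in the gate lies under the hopper, so the pearls fall; more than about 7 mm from there they are blocked. Gate 8 mm thick, top 104 mm above the counter.
- gate_knob (a point): Centre of the top face of the gate's upright blue knob, a square post 20 x 20 mm (sides along the dispenser's x and y), 46 mm tall, top 150 mm above the counter; moves with the gate. Closed, it stands 100 mm along the dispenser's +y from the hopper's axis. The gate's tongue below it is 30 mm wide.
- gate_line (a point): Middle of the thin black line across the top of the blue gate, 28 mm from the knob's centre towards the hopper; moves with the gate.
- mark (a point): Middle between the two red dashes on the grey shelf arm, one either side of the gate, 15 to 30 mm out; the black line must be pulled level with them. At (0, 117, 96) mm in the dispenser's frame. The arm is 60 mm wide, top 95 mm above the counter, and reaches to y = 175 mm on a thin leg at y = 165 mm.
- dispenser: Grey bath-pearl dispenser, fixed to the counter. Origin on the counter under the hopper's axis; +x: way in for the scoop; +y: way the gate is pulled; z up. Its head overhangs x -35 to 35, y -78 to 60 mm: underside 85, top 113 mm above the counter. On it stands a clear square hopper 37 mm wide; its wooden lid ends 215 mm up.
- mouth (a point): On the counter, middle of the scoop channel's entrance, 94 mm before the dispenser's origin along its -x. The channel runs straight along +x: 80 mm wide between dark steel rails 15 mm high (from x = -70 mm, flared out before that) and the head's two grey legs (x -30 to 30 mm, 85 mm high).
- stop (a point): Middle of the near face of the low stop bar (15 mm high) across the channel, on the counter, 37 mm beyond the dispenser's origin along its +x. A cup touching it is home, its axis 3 mm past the outlet's axis.
- outlet (a point): Centre of the outlet hole (32 mm square) in the underside of the dispenser's head, 85 mm above the counter, straight above the dispenser's origin.
- scoop: Loose scoop standing on the counter: round flat-bottomed steel cup, 68 mm outside diameter, 50 mm high, 4 mm wall, with a straight level black handle. Origin: centre of the cup's underside; z up; the handle points along its -x. Mass 0.11 to 0.22 kg.
- scoop_handle (a point): Middle of the gripping part of the scoop's handle, 100 mm from the cup's axis, 44 mm above the counter. The handle is a bar 14 mm wide (its y), 12 mm high (38 to 50 mm up), reaching to 132 mm from the cup's axis.
- pearl0_center (a point): Centre of the amber (lowest) bath pearl, a ball 25 mm in diameter, about 10 g; the three start stacked in the clear hopper on the closed gate.
- pearl1_center (a point): Centre of the green (middle) bath pearl, a ball 25 mm in diameter, about 10 g; the three start stacked in the clear hopper on the closed gate.
- pearl2_center (a point): Centre of the orange (top) bath pearl, a ball 25 mm in diameter, about 10 g; the three start stacked in the clear hopper on the closed gate.
- soap_dish: White soap dish 75 x 110 mm with a yellow soap bar, 29 mm high; loose bystander, not to be disturbed. Origin: centre of the underside, z up.
- nail_brush: Wooden nail brush 42 x 90 mm, 30 mm high; loose bystander, not to be disturbed. Origin: centre of the underside, z up.
- cream: Small white cream jar, 64 mm diameter, 50 mm high; loose bystander, not to be disturbed. Origin: centre of the underside, z up.
- jar: Amber jar, 72 mm diameter, 90 mm high; loose bystander, not to be disturbed. Origin: centre of the underside, z up.
Mind the look-alikes: they are no part of the job. What is shaped like the scoop but orange is not meant.

How it is judged:
On the way, in this order (a step that is already met when the one before it is completed fails the run):
1. the scoop stands home under the outlet while the gate is still closed (horizontal distance between scoop and outlet below 0.012 m and height (world z) of scoop below 0.004 m and angle between scoop's own z axis and vertical below 0.1 rad and value of joint gate below 0.008 m), for 0.2 s.
2. the fingers hold the gate at the mark (value of joint gate between 0.04 and 0.05 m and contact force between gate and the fingers above 2 N), for 0.3 s.
At the end, for the whole second after the job is handed in: The scoop stands flat on the counter with its cup within 12 mm of the outlet's axis, all three pearls lie in the cup, and the fingers hold the gate pulled out with its line within 5 mm of the red mark (joint 0.040 to 0.050 m), with more than 2 N between fingers and gate, through the last second (all of step 2 and horizontal distance between scoop and outlet below 0.012 m and height (world z) of scoop below 0.004 m and angle between scoop's own z axis and vertical below 0.1 rad and horizontal distance between each of pearl0_center, pearl1_center, pearl2_center and scoop below 0.03 m and height (world z) of each of pearl0_center, pearl1_center, pearl2_center below 0.052 m); the arm keeps its last pose, push and grip.
It fails at once if a bystander is moved more than 30 mm or tipped over (distance of any of soap_dish, nail_brush, cream, jar from where it was at the start of the episode above 0.03 m or angle between any of soap_dish, nail_brush, cream, jar's own z axis and vertical above 0.5 rad).
It also fails if it takes over 54 s, if anything falls off the work surface, if the arm or the gripper's body presses on something with over 40 N, if the wrist force passes 120 N, or if a joint passes its speed limit or range.

## Robot

A 7-joint arm with a two-finger parallel gripper is mounted at the origin on the work surface. World frame = base frame: x ahead of the robot, y to its left, z up, the work surface at z = 0. Lengths are in m, angles in rad, forces in N, time in s.
With the tool pointing down it reaches from about 0.425 to 0.8 m from the base axis. Payload 8.3 kg.
Tool frame: the origin (TCP) lies at the very end of the fingers, on their centre line; the grasp point (between the pads) lies 19 mm behind it; z points along the fingers, x is the direction in which the jaws open and shut, and the axes are right-handed (so a half turn about z gives the same grasp; the last joint's range is limited). The gripper opens to 85 mm and grips with 20 to 120 N. Pads are 22 mm wide; open, the fingers measure 114 mm over their backs; the gripper's body (76 mm by 85 mm) begins 54 mm behind the grasp point. The pads swing forward as they close: fully open they stand 13 mm farther back than shut.
Start: joints at [1.278, 0.383, 0.016, 1.37, -0.006, 1.388, -0.046], TCP at [0.142, -0.609, 0.231] pointing down, gripper open.
Joint ranges: [-2.95, 2.95], [-0.25, 2.06], [-1.52, 1.56], [0.18, 2.33], [-1.44, 4.58], [0.02, 2.06], [-3.01, 3.01]. Speed limits (rad/s): [2.39, 2.39, 3.01, 3.01, 3.14, 3.14, 3.14].

## Interface

Orientations are given as [roll, pitch, yaw] about the fixed x, y, z axes, in that order (R = Rz(yaw) Ry(pitch) Rx(roll)).
In Python, from cell import robot gives the robot as it stands.
- The arm moves only by the tool step_arm, never from a script. Its argument "moves" is a list of rows, each a list of 7 numbers: the closure, from -1 (fully open) to 1 (shut), so that 0 is half open, then the shift along the tool's x, y, z in mm, then the turn, a rotation vector about the tool's x, y, z in rad. A call has 1 to 8 rows; each row is the pose to reach, as a shift and turn from the pose measured when the call began, along the tool's axes at that moment; what a row does not reach only later rows make up. A row lasts 1/10 s, in which the tool goes at most 50 mm and 8.59 degrees, less where a joint would pass 70% of its speed; a pose out of reach is approached as far as the arm can. A call with a gripper value outside its range is refused whole. The fingers move at their own pace and stop on an object; the grip force is fixed at half the most. Time passes only in rows, so rows that repeat a pose let the fingers close. It gives the time, the measured TCP pose, the force and the opening at its end, in the units of the state.
- robot.get_state(): the state, without advancing time (a new reading comes with each control period).
- robot.capture(name): name is "side" or "top" or "wrist"; returns a dict with "image" (400x640x3 uint8, blue, green, red), "K" (3x3 intrinsics, pixels), "D" ([k1, k2, p1, p2, k3] as OpenCV has them; the pictures are not rectified), "pose" (4x4, takes a point from camera to world coordinates). Camera axes: x right, y up, looking along -z (the intrinsics and any distortion apply to the point x, -y, -z); pixel columns grow to the right and rows downward; lengths in m; the calibration is good to about 2 mm. A picture is of the moment at which its call begins. There is no depth.
- robot.job_done(): hands the job in, once; it reports no verdict.
The state is a dict: "clock": time; "joint_positions": joint angles; "joint_vel": joint speeds; "joint_efforts": joint torques, N m; "tool_pos": TCP position; "orientation": TCP orientation; "force": force on the tool from outside, world axes, zero at the start; "torque": the same for the moment, N m; "grip_width": finger opening in m.
Only numpy, scipy, OpenCV 4.12 (cv2) and the standard library are available. Lean on these libraries where they do the work, as an engineer would, in place of code of your own. Each camera call takes 0.05 s, during which the arm holds its last target. There are 200 camera calls.

## Working session

There is one attempt and no reset: what is moved stays moved. The work goes in short steps, Python scripts to look and compute and a tool call to move; the robot and the scene stay as the last step left them, time stands still between calls to the robot, and variables do not carry over. Pictures are saved under pics/ and viewed, about 8 in all and at most 12, crops included, and the job is handed in when it is done.

Besides the shell and the picture viewer there is one more tool, called after ">>>" as name(argument=value, ...) on one line, values as JSON. step_arm: Moves the arm, as the interface text tells. Its arguments: {"type":"object","properties":{"moves":{"type":"array"}},"required":["moves"]}

```bash
mkdir -p pics; cat > h.py <<'E'
import numpy as np,cv2
from scipy.spatial.transform import Rotation as R
from cell import robot
def ray(c,uv):
    p=cv2.undistortPoints(np.array([[uv]],float),c["K"],np.array(c["D"],float))[0,0]
    T=np.array(c["pose"]); return T[:3,3],T[:3,:3]@np.array([p[0],-p[1],-1.])
def onz(c,uv,z):
    o,d=ray(c,uv); return o+d*(z-o[2])/d[2]
def proj(c,P):
    T=np.array(c["pose"]); q=(np.atleast_2d(P)-T[:3,3])@T[:3,:3]; q=q*[1,-1,-1]
    return cv2.projectPoints(q,np.zeros(3),np.zeros(3),np.array(c["K"],float),np.array(c["D"],float))[0][:,0]
def cap(n,f=None):
    c=robot.capture(n); c["K"]=np.array(c["K"],float)
    if f: cv2.imwrite(f"pics/{f}.png",c["image"])
    return c
def tool(): 
    s=robot.get_state(); return np.array(s["tool_pos"]),R.from_euler('xyz',s["orientation"]),s
def delta(target,Rt=None):
    p,r,s=tool(); print("shift mm",np.round(r.inv().apply(np.array(target)-p)*1000,1))
    if Rt is not None: print("rotvec",np.round((r.inv()*Rt).as_rotvec(),3))
E
python3 - <<'E'
from h import *
import pickle
a=cap("top","top0");b=cap("side","side0");pickle.dump((a,b),open("c0.pkl","wb"))
for c in(a,b): print(np.round(c["pose"],3),c["K"][0,0],c["D"])
cv2.imwrite("pics/both.png",np.vstack([cv2.resize(x["image"],(480,300)) for x in(a,b)]))
print(robot.get_state())
E
```

```text
[[-1.000e-03  9.960e-01 -9.200e-02  4.470e-01]
 [-1.000e+00 -3.000e-03 -2.500e-02 -2.060e-01]
 [-2.500e-02  9.200e-02  9.950e-01  1.224e+00]
 [ 0.000e+00  0.000e+00  0.000e+00  1.000e+00]] 437.20848473927384 [-0.12347161  0.          0.          0.          0.        ]
[[-0.83   0.347 -0.437 -0.021]
 [-0.558 -0.501  0.661  0.696]
 [ 0.01   0.793  0.609  0.944]
 [ 0.     0.     0.     1.   ]] 501.69056949463544 [-0.07793655  0.          0.          0.          0.        ]
{'clock': 0.1, 'joint_positions': array([ 1.27807717,  0.38415695,  0.01634675,  1.3710222 , -0.00629517,
        1.38816284, -0.04655575]), 'joint_vel': array([-1.00539202e-03,  1.00838292e-03, -2.41539565e-06, -4.29417659e-03,
        2.90077922e-04,  1.23170199e-03,  2.72020436e-04]), 'joint_efforts': array([ 3.07168091e-03, -6.29132366e+01,  8.47513899e-01, -3.72759497e+01,
        1.67350058e-02,  1.04461153e-02, -1.57805732e-05]), 'tool_pos': array([ 0.14233057, -0.60813685,  0.23038899]), 'orientation': array([ 3.14157585e+00,  1.70047567e-03, -1.34094225e+00]), 'force': array([-0.28279147, -0.0573471 ,  0.18275992]), 'torque': array([-0.00570693,  0.02112556, -0.01138598]), 'grip_width': 0.0855813296399451}
```

View pics/top0.png

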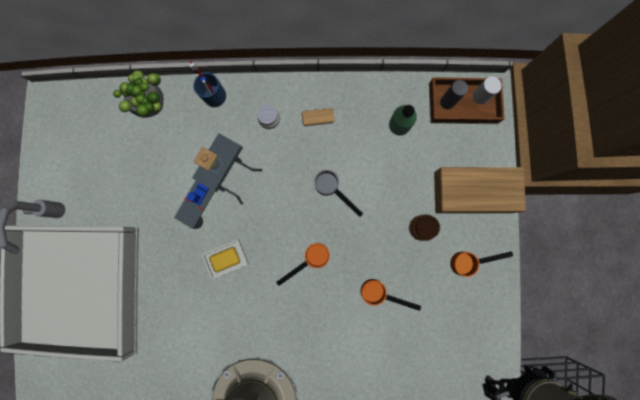

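View pics/side0.png

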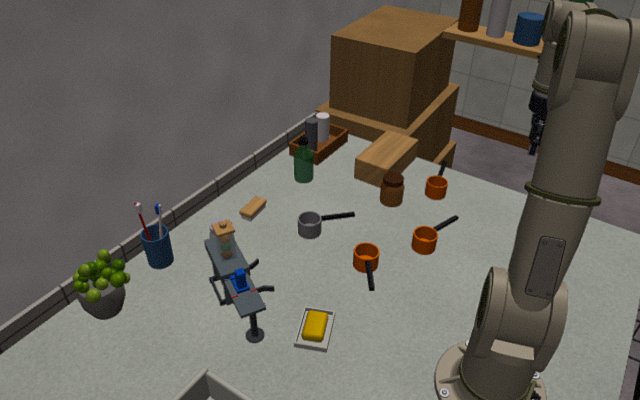

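Top view: steel scoop has its cup at (327,183) and its handle end at (360,214). The orange look-alikes are at (317,255), (373,292) and (464,264). The dispenser hopper lid is at (205,158), the blue knob at (198,193), and the rails open to the right. I'll measure now and confirm the scoop in an enlarged crop.

```bash
python3 - <<'E'
from h import *
import pickle
a,b=pickle.load(open("c0.pkl","rb"))
i=a["image"];hsv=cv2.cvtColor(i,cv2.COLOR_BGR2HSV)
x0,y0=170,125
cr=cv2.resize(i[125:240,170:370],None,fx=4,fy=4,interpolation=cv2.INTER_CUBIC);cv2.imwrite("pics/crop.png",cr)
# handle dark mask
def comp(m,box):
    z=np.zeros(m.shape,np.uint8);x,y,X,Y=box;z[y:Y,x:X]=m[y:Y,x:X]*255
    n,l,s,c=cv2.connectedComponentsWithStats(z);k=1+np.argmax(s[1:,4]);return l==k,c[k],s[k]
m,c,s=comp(hsv[...,2]<60,(330,180,370,220));v,u=np.nonzero(m);print("handle",c,s)
w=np.array([onz(a,(p,q),.05)[:2] for p,q in zip(u,v)]);mu=w.mean(0);d=np.linalg.svd(w-mu)[2][0];t=(w-mu)@d;print(mu,d,np.degrees(np.arctan2(d[1],d[0])),mu+d*t.min(),mu+d*t.max())
bl=(hsv[...,0]>105)&(hsv[...,0]<130)&(hsv[...,1]>150)&(hsv[...,2]>50)
m,c,s=comp(bl,(180,175,215,205));print("blue",c,s,onz(a,c,.104))
m,c,s=comp((hsv[...,0]>8)&(hsv[...,0]<25)&(hsv[...,1]>70)&(hsv[...,2]>90),(190,140,220,170));print("lid",c,s,onz(a,c,.21))
print("cup rim",onz(a,(327,182.5),.05))
E
```

```text
handle [347.8041958  202.17482517] [334 190  28  26 143]
[ 0.54666354 -0.26065689] [-0.69527036 -0.71874831] -134.04876506516695 [ 0.57852933 -0.22771506] [ 0.51357032 -0.29486761]
blue [197.77559055 193.79527559] [187 183  21  22 254] [0.56515271 0.1333146  0.104     ]
lid [205.18589744 158.31730769] [194 147  23  23 312] [0.63910627 0.0854807  0.21      ]
cup rim [ 0.60023865 -0.20482318  0.05      ]
```

View pics/crop.png

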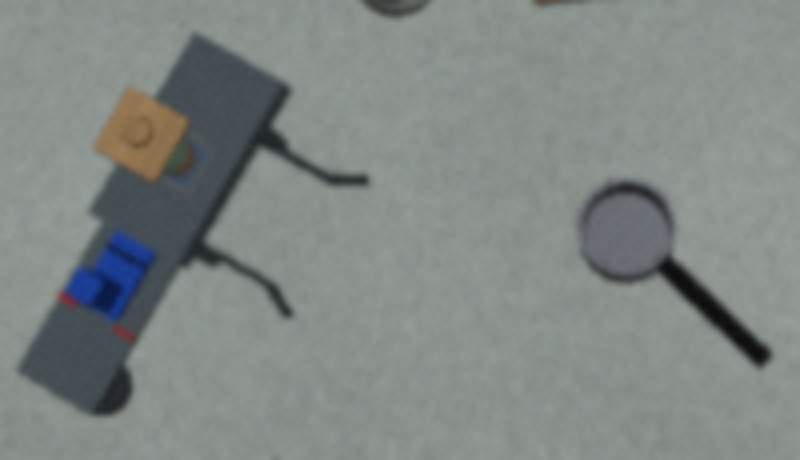

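```bash
python3 - <<'E'
from h import *
import pickle
a,b=pickle.load(open("c0.pkl","rb"))
F=[((195,35),35,-78,113),((290,90),-35,-78,113),((92,212),35,60,113),((20,370),30,175,95),((95,413),-30,175,95),((67,298),22.5,117,95.5),((124,333),-22.5,117,95.5),((141,131),0,0,210)]
W=np.array([onz(a,(p[0]/4+170-.4,p[1]/4+125-.4),z/1e3)[:2] for p,x,y,z in F]);D=np.array([(x,y) for _,x,y,_ in F])/1e3
mw,md=W.mean(0),D.mean(0);Rr,_=R.align_vectors(np.c_[W-mw,W[:,0]*0],np.c_[D-md,D[:,0]*0])
th=Rr.as_euler('xyz')[2];M=np.array([[np.cos(th),-np.sin(th)],[np.sin(th),np.cos(th)]])
o=mw-M@md;print("th",np.degrees(th),"o",o);print(np.round((W-(D@M.T+o))*1e3,1))
np.save("disp.npy",[*o,th])
P=lambda x,y:np.round(M@[x,y]+o,4)
print("mouth",P(-.094,0),"knob",P(0,.1))
# scoop: rim top
cup=onz(a,((627/4+170-.4),(231/4+125-.4)),.05)[:2];tip=onz(a,(766/4+170-.4,358/4+125-.4),.05)[:2]
d=cup-tip;print("cup",cup,"len",np.linalg.norm(d),np.degrees(np.arctan2(*d[::-1])))
h=cup-.1*d/np.linalg.norm(d);print("handle",h)
ya=np.arctan2(*d[::-1])
# jaw x along scoop y : yaw of tool x
for k in(1,-1): 
    Rt=R.from_matrix(np.c_[[np.cos(ya+k*np.pi/2),np.sin(ya+k*np.pi/2),0],np.cross([0,0,-1],[np.cos(ya+k*np.pi/2),np.sin(ya+k*np.pi/2),0]),[0,0,-1]])
    print(k);delta([*h,.13],Rt)
E
```

```text
th 59.784745843317054 o [0.64049292 0.08619186]
[[-1.7  2.8]
 [-4.1 -0.7]
 [ 0.5 -1. ]
 [ 0.1 -2.6]
 [ 2.1 -2.4]
 [ 1.4  2. ]
 [ 0.8  1.7]
 [ 1.   0.2]]
mouth [0.5932 0.005 ] knob [0.5541 0.1365]
cup [ 0.60065471 -0.20306555] len 0.12693789234781117 47.17984900376666
handle [ 0.53268477 -0.27641463]
1
shift mm [-233.9 -455.7  100.8]
rotvec [2.000e-03 1.000e-03 2.548e+00]
-1
shift mm [-233.9 -455.7  100.8]
rotvec [-0.     0.002 -0.594]
```

>>> step_arm(moves=[[-1,-50,-100,0,0,0,-0.15],[-1,-100,-200,20,0,0,-0.3],[-1,-150,-300,40,0,0,-0.45],[-1,-200,-390,60,0,0,-0.59],[-1,-234,-456,70,0,0,-0.59],[-1,-234,-456,70,0,0,-0.59],[-1,-234,-456,70,0,0,-0.59],[-1,-234,-456,70,0,0,-0.59]])

```text
clock: 0.9
tool_pos: [0.4454, -0.3506, 0.1785]
orientation: [-3.141, 0.002, -0.751]
force: [0.3, -0.8, 0.2]
grip_width: 0.0852
```

>>> step_arm(moves=[[-1,0,0,0,0,0,0]])

```text
clock: 1.0
tool_pos: [0.4508, -0.3428, 0.1771]
orientation: [-3.137, 0.004, -0.739]
force: [0.9, -1.0, 0.5]
grip_width: 0.0853
```

```bash
python3 - <<'E'
from h import *
import pickle
c=cap("wrist","w1");pickle.dump(c,open("w1.pkl","wb"));p,r,s=tool();print(p,s["orientation"],s["joint_positions"])
delta([.5327,-.2764,.15]);print(np.round(c["pose"],3),c["K"][0,0],c["D"])
E
```

```text
[ 0.44826288 -0.34600428  0.17742089] [-3.13884938  0.00392427 -0.74306743] [ 0.83504079  0.30811862 -0.28702276  1.60249342  0.08707587  1.24736604
 -0.21024166]
shift mm [  15.2 -108.3   27.7]
[[ 0.739  0.642  0.203  0.503]
 [-0.673  0.707  0.217 -0.287]
 [-0.004 -0.297  0.955  0.32 ]
 [ 0.     0.     0.     1.   ]] 281.1603630828671 [0.0121735 0.        0.        0.        0.       ]
```

View pics/w1.png

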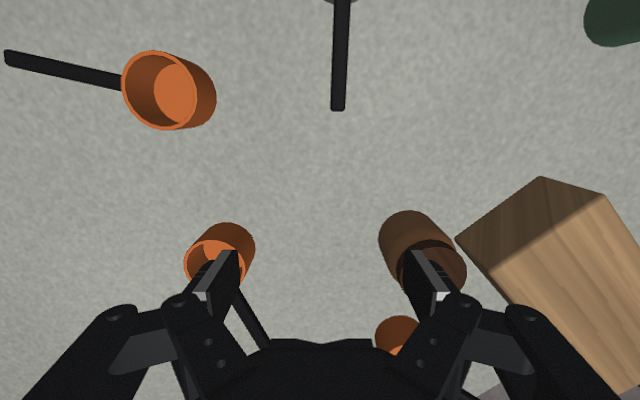

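The wrist view shows the black handle ahead at (340,0–110), an orange look-alike at (165,90), and the amber jar under the fingers at (420,250). I'll move on over the handle.

>>> step_arm(moves=[[-1,8,-50,0,0,0,0],[-1,15,-100,10,0,0,0],[-1,15,-108,20,0,0,0],[-1,15,-108,27,0,0,0],[-1,15,-108,27,0,0,0]])

```text
clock: 1.55
tool_pos: [0.5305, -0.2777, 0.1489]
orientation: [-3.141, 0.007, -0.744]
force: [-0.8, -0.5, -0.8]
grip_width: 0.0855
```

```bash
python3 - <<'E'
from h import *
import pickle
c=cap("wrist","w2");pickle.dump(c,open("w2.pkl","wb"));p,r,s=tool();print(p,s["orientation"])
delta([.5327,-.2764,.15]);print(proj(c,[.5327,-.2764,.05]))
i=c["image"];hsv=cv2.cvtColor(i,cv2.COLOR_BGR2HSV)
m=(hsv[...,2]<60)[:200]
n,l,st,ce=cv2.connectedComponentsWithStats(m.astype(np.uint8))
for k in range(1,n):
  if st[k,4]>150: print(st[k],ce[k])
E
```

```text
[ 0.53040464 -0.2785775   0.14985293] [-3.14077817  0.00548263 -0.74575998]
shift mm [ 0.2 -3.2 -0.1]
[[322.22064132 196.71774543]]
[332  30  32  71 540] [352.02962963  55.74814815]
[ 566   86   74   74 4282] [606.27487156 123.75525455]
[ 315  115   17   85 1281] [322.94067135 156.59094457]
[   0  172  109   28 1622] [ 49.6054254  187.62022195]
```

View pics/w2.png

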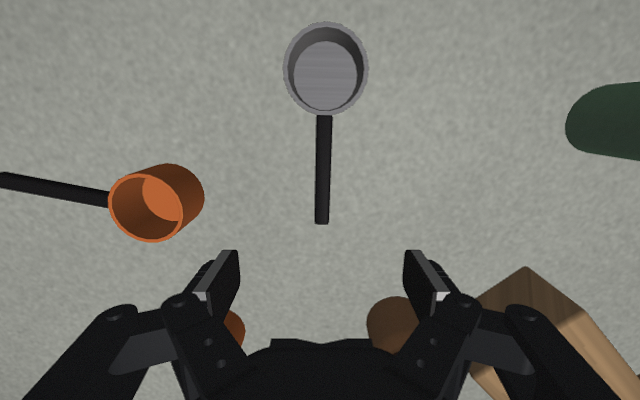

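The steel cup's rim is centred at (326,68), and its handle runs from (324,115) to (321,223). This is the scoop meant. I'll cast these points for a refined pose.

```bash
python3 - <<'E'
from h import *
import pickle
c=pickle.load(open("w2.pkl","rb"))
cup,tip,st=[onz(c,u,.05)[:2] for u in((325.5,67.5),(321.7,221.5),(324.2,116))]
d=cup-tip;L=np.linalg.norm(d);d/=L;ya=np.arctan2(d[1],d[0]);e=st-tip;print("cup",cup,"L",L,np.degrees(ya),np.degrees(np.arctan2(e[1],e[0])))
h=tip+.032*d;k=ya-np.pi/2;x=np.array([np.cos(k),np.sin(k),0]);print(h,"alt",cup-.1*d)
Rt=R.from_matrix(np.c_[x,np.cross([0,0,-1],x),[0,0,-1]])
delta([*h,.027],Rt)
E
```

```text
cup [ 0.60616438 -0.20008853] L 0.12990830217461946 46.132820996259106 46.18430016501562
[ 0.53831501 -0.27067534] alt [ 0.53686549 -0.27218335]
shift mm [  1.1 -11.1 122.9]
rotvec [-0.001  0.005  0.02 ]
```

>>> step_arm(moves=[[-1,1,-11,30,0,0.005,0.02],[-1,1,-11,70,0,0.005,0.02],[-1,1,-11,105,0,0.005,0.02],[-1,1,-11,122,0,0.005,0.02],[-1,1,-11,122,0,0.005,0.02],[0.2,1,-11,122,0,0.005,0.02],[1,1,-11,122,0,0.005,0.02],[1,1,-11,122,0,0.005,0.02]])

```text
clock: 2.4
tool_pos: [0.5391, -0.2716, 0.0297]
orientation: [-3.14, -0.003, -0.766]
force: [-0.4, -0.3, 0.5]
grip_width: 0.0441
```

>>> step_arm(moves=[[1,0,0,0,0,0,0],[1,0,0,0,0,0,0],[1,0,0,0,0,0,0],[1,0,0,0,0,0,0]])

```text
clock: 2.8
tool_pos: [0.5395, -0.2721, 0.0304]
orientation: [-3.14, -0.004, -0.767]
force: [-1.3, -1.3, 3.6]
grip_width: 0.0128
```

```bash
python3 - <<'E'
from h import *
o0,o1,th=np.load("disp.npy")
p,r,s=tool();print(p,s["orientation"],s["grip_width"],s["force"])
ux=np.array([np.cos(th),np.sin(th)]);o=np.array([o0,o1])
k=th-np.pi/2;x=np.array([np.cos(k),np.sin(k),0]);Rt=R.from_matrix(np.c_[x,np.cross([0,0,-1],x),[0,0,-1]])
for a in(-.19,-.097): print(a);g=o+ux*(a-.1 if a==-.19 else a);delta([*g,p[2]+(.03 if a==-.19 else .002)],Rt)
E
```

```text
[ 0.53947092 -0.2720799   0.03035793] [-3.14004831 -0.00377027 -0.76665376] 0.01281141581274637 [-1.32407164 -1.29493701  3.58619969]
-0.19
shift mm [-106.9  -46.4  -30.3]
rotvec [-0.001 -0.004 -0.239]
-0.097
shift mm [-152.8 -233.9   -2.2]
rotvec [-0.001 -0.004 -0.239]
```

>>> step_arm(moves=[[1,0,0,-15,0,0,0],[1,0,0,-30,0,0,0],[1,-30,-12,-30,0,0,-0.08],[1,-60,-25,-30,0,0,-0.16],[1,-90,-38,-30,0,0,-0.24],[1,-107,-46,-30,0,-0.004,-0.24],[1,-107,-46,-30,0,-0.004,-0.24],[1,-107,-46,-30,0,-0.004,-0.24]])

```text
clock: 3.6
tool_pos: [0.4948, -0.1654, 0.0609]
orientation: [-3.141, -0.002, -0.528]
force: [0.2, -0.4, -1.1]
grip_width: 0.0127
```

```bash
python3 - <<'E'
from h import *
import pickle
c=cap("wrist","w3");pickle.dump(c,open("w3.pkl","wb"));p,r,s=tool();print(p,s["orientation"],s["force"],s["grip_width"])
o0,o1,th=np.load("disp.npy");M=np.array([[np.cos(th),-np.sin(th)],[np.sin(th),np.cos(th)]])
for x,y,z in[(-70,40,15),(-70,-40,15),(-35,-78,113),(-35,60,113),(-35,60,85),(0,0,215)]: print((x,y,z),proj(c,[*(M@[x/1e3,y/1e3]+[o0,o1]),z/1e3])[0])
E
```

```text
[ 0.49482235 -0.16604541  0.06069516] [-3.14088978e+00 -1.54413733e-03 -5.29047790e-01] [ 0.58279365 -0.38360083 -1.13361751] 0.012696941789382118
(-70, 40, 15) [ 233.95823419 -211.47482919]
(-70, -40, 15) [ 403.25750405 -211.08033034]
(-35, -78, 113) [ 1338.18943374 -2405.18008561]
(-35, 60, 113) [ -478.25865455 -2393.45203121]
(-35, 60, 85) [ -17.19403121 -943.91556625]
(0, 0, 215) [ 323.46948276 1006.36700672]
```

View pics/w3.png

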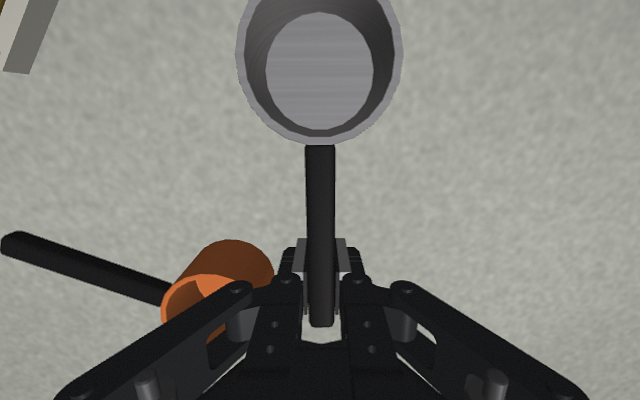

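```bash
python3 - <<'E'
from h import *
import pickle
a=cap("top");b=cap("side");pickle.dump((a,b),open("c1.pkl","wb"))
o0,o1,th=np.load("disp.npy");M=np.array([[np.cos(th),-np.sin(th)],[np.sin(th),np.cos(th)]])
pts=[(35,-78,113),(-35,-78,113),(35,60,113),(-35,60,113),(30,175,95),(-30,175,95),(-70,40,15),(-70,-40,15),(10,110,150),(-10,110,150),(10,90,150),(-10,90,150),(18.5,18.5,113),(-18.5,18.5,113)]
W=np.array([[*(M@[x/1e3,y/1e3]+[o0,o1]),z/1e3] for x,y,z in pts])
def ov(c,x0,y0,x1,y1,f):
    i=cv2.resize(c["image"][y0:y1,x0:x1],None,fx=f,fy=f,interpolation=cv2.INTER_CUBIC)
    for q in proj(c,W): cv2.drawMarker(i,tuple(int(v) for v in ((q-[x0,y0]+.5)*f)),(0,255,255),cv2.MARKER_CROSS,9,1)
    return i
A=ov(a,170,125,300,235,5);B=ov(b,195,210,325,345,5)
h=min(A.shape[0],B.shape[0]);cv2.imwrite("pics/ov.png",cv2.resize(np.hstack([A[:550],np.vstack([B])[:550]]),None,fx=.61,fy=.61,interpolation=cv2.INTER_AREA))
cv2.imwrite("pics/ovA.png",A);cv2.imwrite("pics/ovB.png",B[:600])
E
```

```text
(no output)
```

View pics/ovA.png

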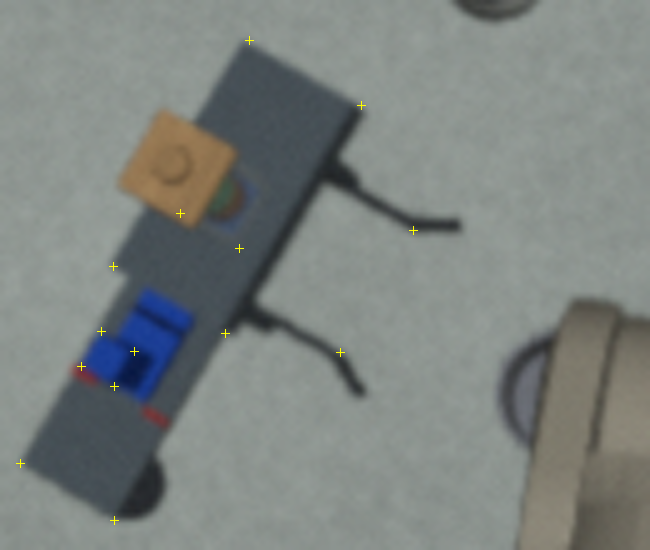

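View pics/ovB.png

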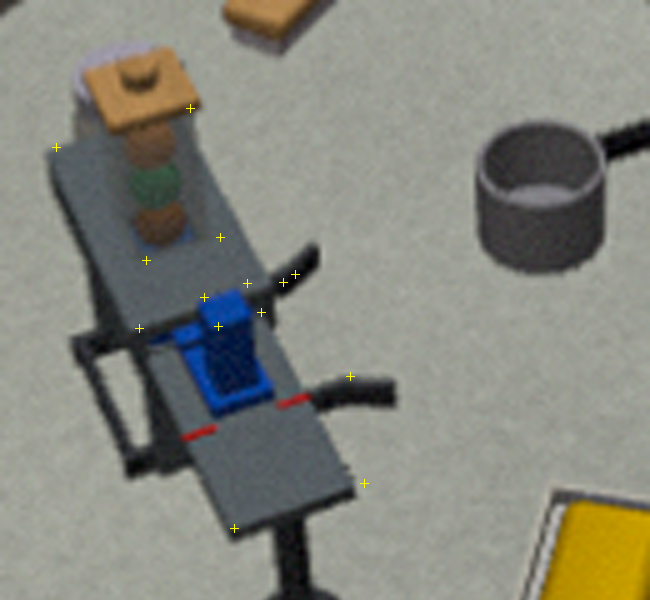

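The overlay fits the top view to about 1 px: rail bends at (410,222) and (340,350), knob at (107,357). The side view is off by about 1.5 px. The held cup's pose is known from the arm, so I'll use it to check both cameras' bias.

```bash
python3 - <<'E'
from h import *
import pickle
a,b=pickle.load(open("c1.pkl","rb"));w=pickle.load(open("w3.pkl","rb"))
p,r,s=tool();y=r.apply([0,-1,0]);print(p,y)
rz=p[2]-.0304+.05
cup=p+y*.1;cup[2]=rz;print("pred",cup[:2],"side px pred",proj(b,cup),"obs",(195+541/5-.5,210+165/5-.5))
oz=onz(b,(195+541/5-.5,210+165/5-.5),rz)[:2];print("side bias (obs-pred) mm",(oz-cup[:2])*1e3)
print("wrist px pred",proj(w,cup), "lateral from obs 319.5 mm",[(r.inv().apply(onz(w,(319.5,60),rz)-p)*1e3)[:2]])
# side dispenser pts
F=[((234,537),30,175,95),((355,492),-30,175,95),((50,155),35,-78,113),((136,337),35,60,113),((200,432),22.5,117,95.5),((294,401),-22.5,117,95.5)]
W=np.array([onz(b,(q[0]/5+195-.4,q[1]/5+210-.4),z/1e3)[:2] for q,*_,z in F])
o0,o1,th=np.load("disp.npy");M=np.array([[np.cos(th),-np.sin(th)],[np.sin(th),np.cos(th)]])
D=np.array([[x,y_] for _,x,y_,_ in F])/1e3
print(np.round((W-(D@M.T+[o0,o1]))@M*1e3,1))
E
```

```text
[ 0.49458535 -0.16617628  0.06025032] [5.04934003e-01 8.63157569e-01 8.14920732e-04]
pred [ 0.54507875 -0.07986052] side px pred [[301.65333532 241.74536062]] obs (302.7, 242.5)
side bias (obs-pred) mm [-3.88400576  0.82594849]
wrist px pred [[321.42885873  50.65118656]] lateral from obs 319.5 mm [array([ -0.7433772 , -96.69208542])]
[[ 1.7  4.5]
 [ 5.6  3.1]
 [ 4.4  4.9]
 [ 2.7  4.9]
 [ 3.5 -0.5]
 [ 3.9 -0.3]]
```

```bash
python3 - <<'E'
from h import *
o0,o1,th=np.load("disp.npy");M=np.array([[np.cos(th),-np.sin(th)],[np.sin(th),np.cos(th)]])
o=np.array([o0,o1])+M@[.004,-.0013];np.save("disp2.npy",[*o,th])
k=th-np.pi/2;x=np.array([np.cos(k),np.sin(k),0]);Rt=R.from_matrix(np.c_[x,np.cross([0,0,-1],x),[0,0,-1]])
for a in(-.14,-.02,.003):print(a);delta([*(o+M@[a-.1,0]),.032],Rt)
E
```

```text
-0.14
shift mm [  0.3 -55.5  28.3]
rotvec [-0.001 -0.001 -0.002]
-0.02
shift mm [   0.  -175.5   28.4]
rotvec [-0.001 -0.001 -0.002]
0.003
shift mm [  -0.  -198.5   28.4]
rotvec [-0.001 -0.001 -0.002]
```

>>> step_arm(moves=[[1,0,-25,10,0,0,0],[1,0,-50,24,0,0,0],[1,0,-65,28,0,0,0],[1,0,-80,28,0,0,0],[1,0,-95,28,0,0,0],[1,0,-110,28,0,0,0],[1,0,-125,28,0,0,0],[1,0,-125,28,0,0,0]])

```text
clock: 4.55
tool_pos: [0.5591, -0.0553, 0.0328]
orientation: [-3.139, -0.001, -0.526]
force: [0.6, 0.2, -1.1]
grip_width: 0.0127
```

>>> step_arm(moves=[[1,0,-10,0,0,0,0],[1,0,-20,0,0,0,0],[1,0,-30,0,0,0,0],[1,0,-40,0,0,0,0],[1,0,-50,0,0,0,0],[1,0,-50,0,0,0,0]])

```text
clock: 5.15
tool_pos: [0.5848, -0.0098, 0.033]
orientation: [-3.138, -0.001, -0.524]
force: [0.5, -1.1, -1.3]
grip_width: 0.0127
```

>>> step_arm(moves=[[1,0,-3,1,0,0,0],[1,0,-6,2,0,0,0],[1,0,-9,2,0,0,0],[1,0,-12,2,0,0,0],[1,0,-15,2,0,0,0],[1,0,-18,2,0,0,0],[1,0,-18,2,0,0,0]])

```text
clock: 5.85
tool_pos: [0.5941, 0.0065, 0.0311]
orientation: [-3.137, -0.001, -0.523]
force: [-0.2, 0.1, -1.1]
grip_width: 0.0125
```

>>> step_arm(moves=[[1,0,-2,0,0,0,0],[1,0,-4,0,0,0,0],[1,0,-6,0,0,0,0],[1,0,-6,0,0,0,0]])

```text
clock: 6.25
tool_pos: [0.5961, 0.0096, 0.031]
orientation: [-3.141, -0.0, -0.525]
force: [-4.7, -5.0, 2.8]
grip_width: 0.0125
```

>>> step_arm(moves=[[1,0,-2,0.5,0,0,0],[1,0,-4,0.5,0,0,0],[1,0,-4,0.5,0,0,0]])

```text
clock: 6.55
tool_pos: [0.5963, 0.0093, 0.0308]
orientation: [3.136, 0.001, -0.527]
force: [-11.5, -9.5, 12.7]
grip_width: 0.0124
```

>>> step_arm(moves=[[1,0,0,0,0,0,0],[0.6,0,0,0,0,0,0],[0.2,0,0,0,0,0,0],[-0.3,0,0,0,0,0,0],[-0.3,0,0,0,0,0,0],[-0.3,0,0,0,0,0,0],[-0.3,0,0,0,0,0,0]])

```text
clock: 7.25
tool_pos: [0.5964, 0.0094, 0.0307]
orientation: [3.136, 0.001, -0.527]
force: [0.3, 0.7, -0.0]
grip_width: 0.0552
```

>>> step_arm(moves=[[-0.3,0,0,-20,0,0,0],[-0.3,0,0,-60,0,0,0],[-0.3,0,0,-105,0,0,0],[-0.3,0,0,-150,0,0,0],[-0.6,0,0,-170,0,0,0],[-1,0,0,-170,0,0,0],[-1,0,0,-170,0,0,0]])

```text
clock: 7.95
tool_pos: [0.5969, 0.0101, 0.2007]
orientation: [3.137, 0.0, -0.527]
force: [-0.6, 0.3, -0.1]
grip_width: 0.0856
```

```bash
python3 - <<'E'
from h import *
o0,o1,th=np.load("disp2.npy");M=np.array([[np.cos(th),-np.sin(th)],[np.sin(th),np.cos(th)]])
o=np.array([o0,o1])
k=th-np.pi/2;x=np.array([np.cos(k),np.sin(k),0]);Rt=R.from_matrix(np.c_[x,np.cross([0,0,-1],x),[0,0,-1]])
p,r,s=tool();print(p,s["orientation"],s["force"])
for a in((-.1,.1,.2),(-.04,.1,.2),(0,.1,.2)):print(a);delta([*(o+M@a[:2]),a[2]],Rt)
E
```

```text
[0.59691047 0.01011934 0.20071236] [ 3.13656860e+00  1.38560461e-04 -5.26897618e-01] [-0.59482681  0.27172114 -0.09296538]
(-0.1, 0.1, 0.2)
shift mm [-99.3   8.3   0.8]
rotvec [0.005 0.    0.   ]
(-0.04, 0.1, 0.2)
shift mm [-99.3 -51.7   0.5]
rotvec [0.005 0.    0.   ]
(0, 0.1, 0.2)
shift mm [-99.3 -91.7   0.3]
rotvec [0.005 0.    0.   ]
```

>>> step_arm(moves=[[-1,-50,0,0,0,0,0],[-1,-99,0,0,0.005,0,0],[-1,-99,-25,0,0.005,0,0],[-1,-99,-40,0,0.005,0,0],[-1,-99,-40,0,0.005,0,0],[-1,-99,-40,0,0.005,0,0]])

```text
clock: 8.55
tool_pos: [0.5324, 0.0939, 0.1999]
orientation: [3.142, 0.001, -0.527]
force: [0.2, -0.7, 0.3]
grip_width: 0.0856
```

```bash
python3 - <<'E'
from h import *
import pickle
c=cap("wrist","w4");pickle.dump(c,open("w4.pkl","wb"))
o0,o1,th=np.load("disp2.npy");M=np.array([[np.cos(th),-np.sin(th)],[np.sin(th),np.cos(th)]])
i=c["image"]
P=[(x,y,150) for x in(-10,10) for y in(90,110)]+[(0,0,0),(30,175,95),(-30,175,95)]
for q in proj(c,np.array([[*(M@[x/1e3,y/1e3]+[o0,o1]),z/1e3] for x,y,z in P])): print(q);cv2.drawMarker(i,tuple(int(v) for v in np.clip(q,-999,999)),(0,255,255),cv2.MARKER_CROSS,9,1)
cv2.imwrite("pics/w4o.png",i);delta([*(np.array([o0,o1])+M@[0,.1]),.117])
E
```

```text
[333.16899316 163.33312089]
[304.17080799 163.31177268]
[333.58793154 133.64482537]
[303.64292444 133.62383191]
[404.05107953 131.74499437]
[228.89260327 103.34439591]
[235.58773977 174.06950177]
shift mm [ -1.5 -52.2  82.9]
```

View pics/w4o.png

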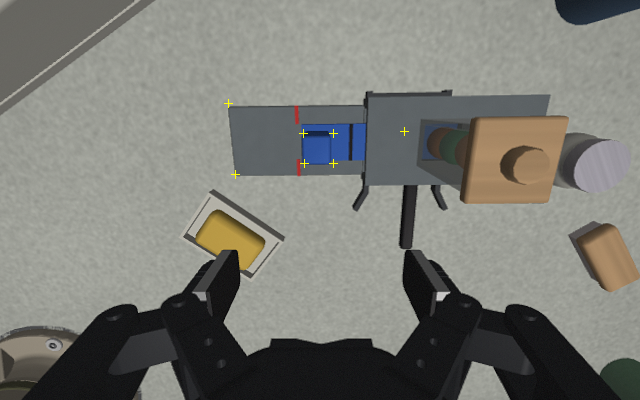

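The knob top at (303–334, 133–163) matches the prediction. The gate is closed, with its line at column 350 and the red mark at 297. The scoop handle sticks straight out of the channel at (407,215). Next I grasp the knob.

>>> step_arm(moves=[[-1,-1.5,-26,0,0,0,0],[-1,-1.5,-52,10,0,0,0],[-1,-1.5,-52,40,0,0,0],[-1,-1.5,-52,70,0,0,0],[-1,-1.5,-52,82,0,0,0],[-1,-1.5,-52,82,0,0,0]])

```text
clock: 9.2
tool_pos: [0.5564, 0.1375, 0.116]
orientation: [3.139, 0.004, -0.53]
force: [-0.3, -0.3, 0.9]
grip_width: 0.0854
```

>>> step_arm(moves=[[-0.5,0,0,0,0,0,0],[0,0,0,0,0,0,0],[0.3,0,0,0,0,0,0],[1,0,0,0,0,0,0],[1,0,0,0,0,0,0],[1,0,0,0,0,0,0],[1,0,0,0,0,0,0]])

```text
clock: 9.9
tool_pos: [0.5546, 0.139, 0.117]
orientation: [3.138, 0.006, -0.527]
force: [-11.9, -0.3, 10.2]
grip_width: 0.0192
```

```bash
python3 - <<'E'
from h import *
o0,o1,th=np.load("disp2.npy");M=np.array([[np.cos(th),-np.sin(th)],[np.sin(th),np.cos(th)]])
p,r,s=tool();print(s["grip_width"],s["force"],"disp frame mm",(p[:2]-[o0,o1])@M*1e3,p[2])
E
```

```text
0.01915862330478123 [-11.94660034  -0.30886087  10.23603795] disp frame mm [ -1.54693375 102.09223663] 0.11704222973849819
```

>>> step_arm(moves=[[1,-6,0,0,0,0,0],[1,-12,0,0,0,0,0],[1,-18,0,0,0,0,0],[1,-24,0,0,0,0,0],[1,-30,0,0,0,0,0],[1,-36,0,0,0,0,0],[1,-41,0,0,0,0,0],[1,-45,0,0,0,0,0]])

```text
clock: 10.7
tool_pos: [0.5166, 0.1605, 0.1171]
orientation: [3.138, 0.003, -0.528]
force: [9.0, -3.6, -7.3]
grip_width: 0.0196
```

>>> step_arm(moves=[[1,0,0,0,0,0,0],[1,0,0,0,0,0,0]])

```text
clock: 10.9
tool_pos: [0.5177, 0.1599, 0.1171]
orientation: [3.139, 0.001, -0.529]
force: [7.8, -1.6, -6.7]
grip_width: 0.0192
```

```bash
cat > m.py <<'E'
from h import *
import sys
o0,o1,th=np.load("disp2.npy");M=np.array([[np.cos(th),-np.sin(th)],[np.sin(th),np.cos(th)]])
p,r,s=tool();print(s["clock"],s["grip_width"],"F disp",s["force"][:2]@M,s["force"][2],"disp mm",(p[:2]-[o0,o1])@M*1e3,p[2])
a=cap("side");b=cap("wrist");t=cap("top")
A=cv2.resize(a["image"][205:325,190:300],(550,600),interpolation=cv2.INTER_CUBIC)
B=cv2.resize(t["image"][140:230,170:260],(250,250));C=cv2.resize(b["image"],(250,156))
o=np.zeros((600,800,3),np.uint8);o[:,:550]=A;o[:250,550:]=B;o[260:416,550:]=C
cv2.imwrite(f"pics/{sys.argv[1]}.png",o);cv2.imwrite(f"pics/{sys.argv[1]}w.png",b["image"])
E
python3 m.py g1
```

```text
10.9 0.019228838878674798 F disp [ 2.50952016 -7.52157602] -6.6532096558692535 disp mm [ -2.09421749 144.50378087] 0.11713969348895506
```

View pics/g1.png

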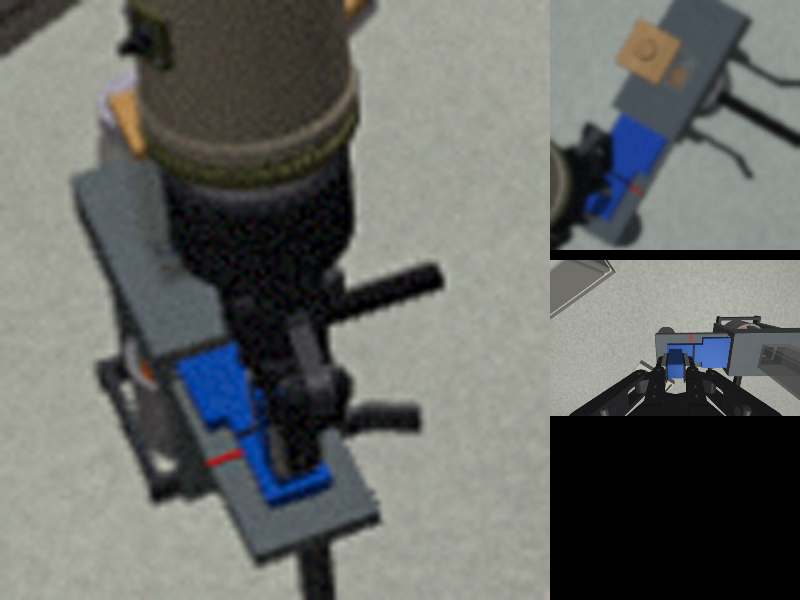

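Pulled 42.4 mm by arm readings, with about 7.5 N on the tool, close to the spring's expected force. The top inset no longer shows pearls in the hopper. I'll add about 2 mm and check from near.

>>> step_arm(moves=[[1,-3,0,0,0,0,0],[1,-3,0,0,0,0,0],[1,-3,0,0,0,0,0],[1,-3,0,0,0,0,0],[1,-3,0,0,0,0,0]])

```text
clock: 11.55
tool_pos: [0.5162, 0.1607, 0.1171]
orientation: [3.14, -0.001, -0.53]
force: [7.3, -1.1, -6.8]
grip_width: 0.0198
```

```bash
python3 m.py g2; python3 - <<'E'
from h import *
s=cap("side","s2");w=cv2.imread("pics/g2w.png")
A=cv2.resize(s["image"][235:310,195:260],(390,450),interpolation=cv2.INTER_CUBIC)
B=cv2.resize(w[140:330,240:640],(800,380),interpolation=cv2.INTER_CUBIC)
A=cv2.resize(np.clip(A*1.6,0,255).astype(np.uint8),(190,219))
t=cap("top");T=cv2.resize(t["image"][140:215,180:255],(219,219),interpolation=cv2.INTER_CUBIC)
o=np.zeros((600,800,3),np.uint8);o[:380]=B;o[381:,:190]=A;o[381:,200:419]=T;cv2.imwrite("pics/f.png",o)
E
```

```text
11.55 0.019755027914596626 F disp [ 2.66982636 -6.86301073] -6.834631627907143 disp mm [ -2.14882605 146.2586071 ] 0.11709941775344249
```

View pics/f.png

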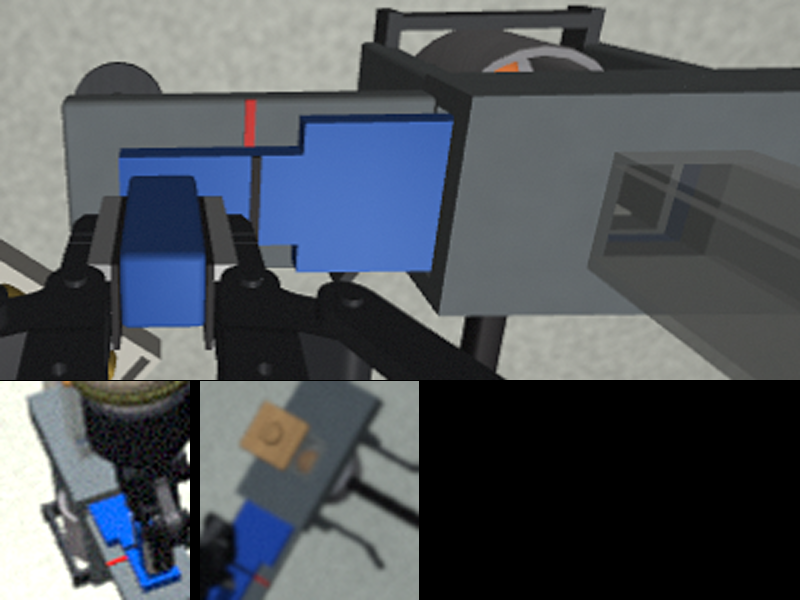

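```bash
python3 - <<'E'
from h import *
o0,o1,th=np.load("disp2.npy");M=np.array([[np.cos(th),-np.sin(th)],[np.sin(th),np.cos(th)]])
w=cap("wrist","w5");f=lambda u,z:(onz(w,u,z)[:2]-[o0,o1])@M*1e3
print("line",f((367.5,217.5),.104),f((367,240),.104),"red",f((365,201),.0955),"knob top edges",f((240+131/2,140+180/2),.15),f((240+195/2,140+180/2),.15))
i=w["image"];h=cv2.cvtColor(i,cv2.COLOR_BGR2HSV)
m=(h[...,1]>120)&((h[...,0]<10)|(h[...,0]>170))&(h[...,2]>90);v,u=np.nonzero(m[180:220,350:380]);print("red px",u.mean()+350,v.mean()+180,len(u), "centroid",f((u.mean()+350,v.mean()+180),.0955))
for row in(222,228,235):print(row,350+np.argmin(i[row,350:385].sum(1).astype(int)),f((350+np.argmin(i[row,350:385].sum(1).astype(int)),row),.104))
E
```

```text
line [ 13.96209765 118.38658357] [ -0.72273668 117.98098622] red [ 21.455846   118.93089702] knob top edges [ 26.56571051 152.54957256] [ 26.53632741 139.00762922]
red px 364.4770642201835 201.4862385321101 109 centroid [ 21.14231254 119.23720846]
222 369 [ 11.08442591 117.35425281]
228 366 [  7.20592171 118.9588111 ]
235 369 [  2.60547488 116.93087672]
```

```bash
python3 - <<'E'
from h import *
s=robot.get_state();print(s["clock"],s["grip_width"],s["force"]);print(robot.job_done())
E
```

```text
11.85 0.018848986131684564 [ 7.88918049 -2.13021255 -6.34685756]
the job is handed in; nothing more can be done
None
```

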